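# Plating check on a zinc pulley: level the stage, hold the probe on the marked spot

## Robot

A 6-joint arm with a two-finger parallel gripper is mounted at the origin on the work surface. World frame = base frame: x ahead of the robot, y to its left, z up, the work surface at z = 0. Lengths are in m, angles in degrees, forces in N, time in s.
With the tool pointing down it reaches from about 0.25 to 0.725 m from the base axis. Payload 9.7 kg.
Tool frame: the origin (TCP) lies midway between the tips of the shut fingers; the grasp point (between the pads) lies 19 mm behind it (bot.pinch_z is the distance from the TCP to the grasp point, in m); z points along the fingers, y is the direction in which the jaws open and shut (so a half turn about z gives the same grasp; the last joint's range is limited). The gripper opens to 85 mm and grips with 20 to 120 N. Pads are 22 mm wide; open, the fingers measure 114 mm over their backs; the gripper's body (76 mm by 85 mm) begins 54 mm behind the grasp point. The pads swing forward as they close: fully open they stand 13 mm farther back than shut.
Start: joints at [76.146, 4.979, 10.078, 95.1, 0, 90], TCP at [0.132, 0.534, 0.231] pointing down, gripper open.
Joint ranges: [-179.16, 179.16], [-48.56, 103.87], [-65.8, 70.77], [-126.05, 130.52], [-82.76, 87.17], [-180, 180]. Speed limits (degrees/s): [127.2, 127.2, 147.25, 180, 180, 180].

## Interface

Orientations are given as [roll, pitch, yaw] about the fixed x, y, z axes, in that order (R = Rz(yaw) Ry(pitch) Rx(roll)).
In Python, from workcell import bot, imaging gives the robot as it stands.
- The arm moves only by the tool servo_tool, never from a script. Its argument "moves" is a list that holds one entry, the list of rows, each a list of 7 numbers: the turn, a rotation vector about the tool's x, y, z in rad, then the shift along the tool's x, y, z in cm, then the finger opening in cm, from 0 to 8.54. A call has 1 to 12 rows; each row shifts and turns the pose as measured when the row begins, along the tool's axes as they then stand; what a row does not reach is not made up. A row lasts 1/12 s, in which the tool goes at most 41.7 mm and 7.16 degrees, less where a joint would pass 70% of its speed; a pose out of reach is approached as far as the arm can. A call is refused whole if a number of a shift passes 4.17 or a number of a turn 0.125, either way. A call with a gripper value outside its range is refused whole. The fingers move at their own pace and stop on an object; "force" is the grip in N (left out, the last holds). Time passes only in rows, so rows that do not move let the fingers close. It gives the time, the measured TCP pose, the force and the opening at its end, in the units of the state.
- bot.get_obs(): the state, without advancing time (a new reading comes with each control period).
- imaging.camera(name): name is "scene" or "side" or "wrist"; returns the picture (400x640x3 uint8, blue, green, red); there is no depth.
- imaging.calibration(name): a dict with "fx", "fy", "cx", "cy" (pixels), "camera_from_world" (4x4, takes a point from world to camera coordinates). Camera axes: x right, y down, z forward; pixel columns grow to the right and rows downward; lengths in m; the calibration is good to about 2 mm. The wrist camera is an equidistant fisheye: a pixel r from the principal point sees the ray r / f radians off the axis. A picture is of the moment at which its call begins: read the wrist's pose just before it. calibration takes no time and is no camera call; for the wrist camera it gives the pose at the moment of the call.
- bot.job_done(): hands the job in, once; it reports no verdict.
The state is a dict: "time": time; "q": joint angles; "qd": joint speeds; "joint_efforts": joint torques, N m; "ee_pos": TCP position; "tcp_rot": TCP orientation; "wrist_force": force on the tool from outside, world axes, zero at the start; "torque": the same for the moment, N m; "opening": finger opening in m.
Only numpy, scipy, OpenCV 4.12 (cv2) and the standard library are available. Lean on these libraries where they do the work, as an engineer would, in place of code of your own. Each camera call takes 0.05 s, during which the arm holds its last target.

## Task

Check the plating of the zinc pulley on the tilting stage: first push down the stage's raised edge (yellow pad) until its plate is level, then take the orange plating probe out of its grey stand and hold it upright with its spring tip on the white spot inside the red ring on the pulley. Press only lightly, so that the tip is pushed in about half of its travel and never rammed home, and finish while still holding the probe there like that. Leave the stage level and do not disturb the other things on the bench.

Things in the scene. Friction and masses are not known exactly. Their poses are not given: they have to be found in the camera images.
- stage_mid (a point): Stage: fixed dark steel base (120 x 150 mm) with two blue uprights (72 mm tall, outer faces 146 mm apart, pivot bosses to 158 mm) carrying an aluminium plate 160 x 120 x 8 mm that tilts on a stiff pivot. This point is fixed to the base: 64 mm above the bench, where the middle of the plate's top face is when level (4 mm above the pivot axis). Axes are those of the base: y along the pivot axis, z up, x across it along the plate's 160 mm side.
- stage_tilt (a joint): tilt of the plate about its pivot (the base's y axis), rad; 0 = level, positive = the edge with the yellow pad (at -x of the base) is up. It starts positive (0.22 to 0.45), turns from -0.5 to 0.5 and stays where it is left: a friction of about 0.3 N m, so about 5 N on the yellow pad moves it and the light push of the probe does not.
- press_pad (a point): centre of the yellow painted pad (26 x 60 mm) on the plate's top face beside its raised edge, 66 mm from the pivot axis, 14 mm in from the edge. Moves with the plate; axes those of the plate (z its normal). With the plate level it lies 64 mm above the bench.
- spot (a point): centre of the white spot (14 mm wide, in a red ring 19 mm wide) on the upper flat face of the zinc pulley, 22 mm from the pulley's centre. z is normal to the face, out of it. The pulley (80 mm wide, 18 mm thick) lies flat, centred on the plate, on a stud (14 mm wide, 4 mm above the face), so its face is 18 mm above the plate and 82 mm above the bench when level. It turns stiffly on the stud; where the spot lies round it differs from start to start. Moves with the plate.
- pulley: the zinc pulley: 80 mm wide, 18 mm thick, origin at the centre of its underside on the plate, z normal to the plate, x towards the spot.
- probe_grip (a point): centre of the probe's orange grip, a square bar 24 x 24 x 76 mm; x and y are normal to its flat sides, z along the probe, up. The probe (0.12 kg) stands upright in the stand; under the grip are a black collar (34 mm wide, 4 mm, its underside 42 mm below this point), a steel nose (18 mm wide, 35 mm long) and the brass spring tip. The tip's end is 92 mm below this point when the spring is out, 82 mm when fully in.
- probe_tip (a point): end of the brass spring tip (7 mm wide), on the probe's axis, 15 mm below the steel nose when out; axes as the probe's.
- plunger (a joint): how far the probe's spring tip is pushed in, m: 0 = out (as in the stand), 0.010 = fully in. Spring 300 N/m with 0.6 N preload: about 2.1 N half-way in.
- stand: grey plastic block, 70 x 70 x 60 mm tall, fixed to the bench, with an upright through hole 22 mm wide in the middle; the probe hangs in it by its collar, which rests on the top. Origin: centre of its underside.
- acorn_nut: stainless acorn (domed) nut, 36 mm across flats, 37 mm tall, standing on its flat face; a bystander. Origin: centre of its underside.
- tee_nut: dark iron tee nut, flange 34 mm wide, 21 mm tall, barrel upwards; a bystander. Origin: centre of its underside.
- caster: green plastic caster wheel in a steel fork, standing upside down on its 62 mm square mounting plate, 80 mm tall; a bystander. Origin: centre of its underside.
- screw_jar: clear jar with a red cap, 60 mm wide, 85 mm tall; a bystander. Origin: centre of its underside.
- carton: closed cardboard carton 70 x 90 x 50 mm tall; a bystander. Origin: centre of its underside.
There are look-alikes about, which are no part of the job. What is shaped like the stand but blue or turquoise is not meant.

How it is judged (in metres and radians):
On the way, in this order (a step that is already met when the one before it is completed fails the run):
1. the plate is level while the probe still stands in its stand (value of joint stage_tilt between -0.07 and 0.07 rad and distance of probe_grip from where it was at the start of the episode below 0.03 m), for 0.2 s.
2. the probe is lifted clear of its stand (z of probe_grip in the frame of stand above 0.152 m), for 0.1 s.
At the end, for the whole second after the job is handed in: The plate is within 0.07 rad (4 deg) of level; the gripper holds the probe within 0.12 rad (7 deg) of upright, its tip within 7 mm of the spot's centre and touching the pulley, the spring tip pushed in 2 to 8.5 mm of its 10 mm, contact force 0.4 to 6 N, all through the last second (value of joint stage_tilt between -0.07 and 0.07 rad and distance between probe_tip and spot below 0.007 m and angle between probe_grip's own z axis and vertical below 0.12 rad and value of joint plunger between 0.002 and 0.0085 m and contact force between probe and pulley between 0.4 and 6 N and contact force between the fingers and probe above 1 N); the arm keeps its last pose, push and grip.
It fails at once if the probe is rammed on the pulley (over 12 N) (contact force between probe and pulley above 12 N).
It fails at once if a bystander is moved more than 30 mm (distance of any of acorn_nut, tee_nut, caster, screw_jar, carton from where it was at the start of the episode above 0.03 m).
It also fails if it takes over 51 s, if anything falls off the work surface, if the arm or the gripper's body presses on something with over 40 N, if the wrist force passes 120 N, or if a joint passes its speed limit or range.

## Working session

There is one attempt and no reset: what is moved stays moved. The work goes in short steps, Python scripts to look and compute and a tool call to move; the robot and the scene stay as the last step left them, time stands still between calls to the robot, and variables do not carry over. Pictures are saved under pics/ and viewed, and the job is handed in when it is done.

Besides the shell and the picture viewer there is one more tool, called after "Request:" as name(argument=value, ...) on one line, values as JSON. servo_tool: Moves the arm, as the interface text tells. Its arguments: {"type":"object","properties":{"moves":{"type":"array","items":{"type":"array","items":{"type":"array","items":{"type":"number"}}}},"force":{"type":"number"}},"required":["moves"]}

```bash
ls; mkdir -p pics; python3 - <<'E'
from workcell import bot, imaging
import cv2
for n in ("scene","side","wrist"):
    c=imaging.calibration(n); print(n,{k:(v if k!="camera_from_world" else [[round(x,4) for x in r] for r in v]) for k,v in c.items()})
    cv2.imwrite(f"pics/a_{n}.png",imaging.camera(n))
print(bot.get_obs(), bot.pinch_z)
E
```

```text
pics
scene {'fx': 504.8263665649964, 'fy': 504.8263665649964, 'cx': 325.60741230086614, 'cy': 195.01719352494536, 'camera_from_world': [[np.float64(-0.8174), np.float64(0.5759), np.float64(-0.0091), np.float64(0.4203)], [np.float64(0.3823), np.float64(0.5307), np.float64(-0.7564), np.float64(-0.1626)], [np.float64(-0.4308), np.float64(-0.6218), np.float64(-0.654), np.float64(1.4731)], [np.float64(0.0), np.float64(0.0), np.float64(0.0), np.float64(1.0)]]}
side {'fx': 391.9034205313768, 'fy': 391.9034205313768, 'cx': 319.04435469181925, 'cy': 204.4838026342988, 'camera_from_world': [[np.float64(0.7934), np.float64(-0.6084), np.float64(0.0198), np.float64(-0.4221)], [np.float64(-0.3751), np.float64(-0.5142), np.float64(-0.7713), np.float64(0.3143)], [np.float64(0.4795), np.float64(0.6045), np.float64(-0.6362), np.float64(0.5702)], [np.float64(0.0), np.float64(0.0), np.float64(0.0), np.float64(1.0)]]}
wrist {'fx': 309.70691628693146, 'fy': 309.70691628693146, 'cx': 318.3424907589683, 'cy': 204.7248650132099, 'camera_from_world': [[np.float64(0.2394), np.float64(0.9709), np.float64(-0.001
[... 221 characters left out ...]
0.0), np.float64(0.0), np.float64(1.0)]]}
{'time': 0.15, 'q': array([ 7.61452870e+01,  5.00459211e+00,  1.00448440e+01,  9.50991980e+01,
       -9.42527247e-04,  8.99991601e+01]), 'qd': array([ 0.03492301, -0.08041713,  0.11714474,  0.07623918, -0.02655363,
        0.03183615]), 'joint_efforts': array([-7.63581720e-04, -5.20762968e+01,  4.65042901e+01,  1.39301093e-02,
        2.49511072e-05,  2.08252487e-06]), 'ee_pos': array([0.13166683, 0.53383054, 0.23073857]), 'tcp_rot': array([-1.79941054e+02,  9.41662615e-04,  1.66146128e+02]), 'wrist_force': array([-0.63819137,  0.42013184, -0.09446192]), 'torque': array([-0.00871758,  0.03409899, -0.03724426]), 'opening': 0.08537024174902527} 0.0187
```

View pics/a_scene.png

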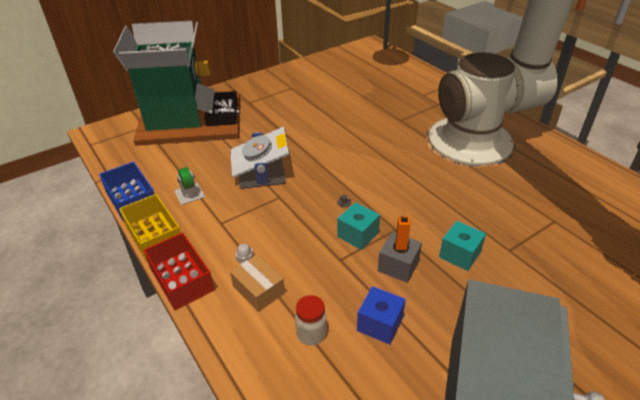

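View pics/a_side.png

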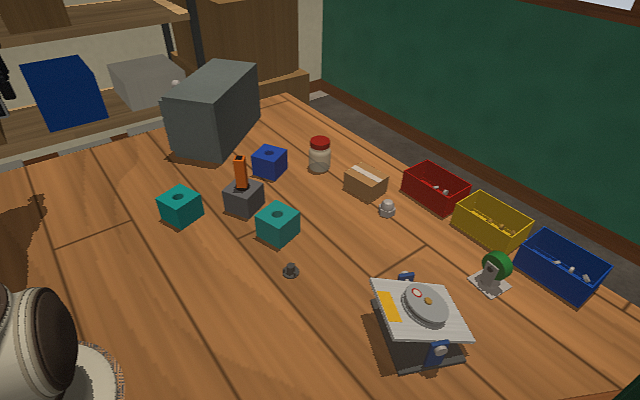

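View pics/a_wrist.png

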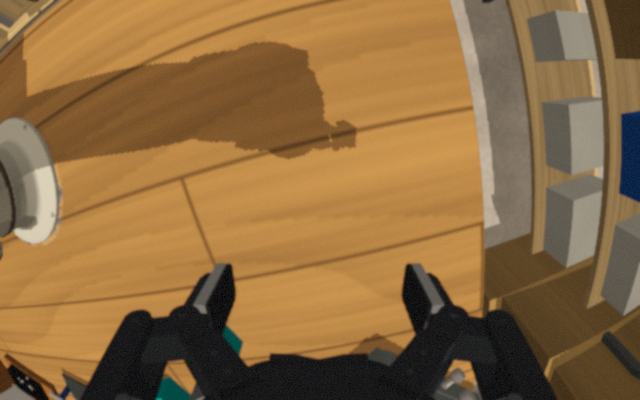

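The grey stand with the orange probe is at scene (400,257), side (242,198). The turquoise stands, scene (358,225) and (462,245), and the blue one (381,315) are look-alikes. The stage is at scene (260,160), side (422,310). I'll enlarge both.

```bash
python3 - <<'E'
import cv2,numpy as np
a=cv2.imread("pics/a_scene.png");b=cv2.imread("pics/a_side.png")
def crop(im,x,y,w,h,s): return cv2.resize(im[y:y+h,x:x+w],None,fx=s,fy=s,interpolation=cv2.INTER_CUBIC)
cv2.imwrite("pics/z1.png",np.hstack([crop(a,220,120,80,75,5),crop(b,355,260,133,125,3)]))
cv2.imwrite("pics/z2.png",np.hstack([crop(a,370,205,70,85,5),crop(b,205,140,70,85,5)]))
E
```

```text
(no output)
```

View pics/z1.png

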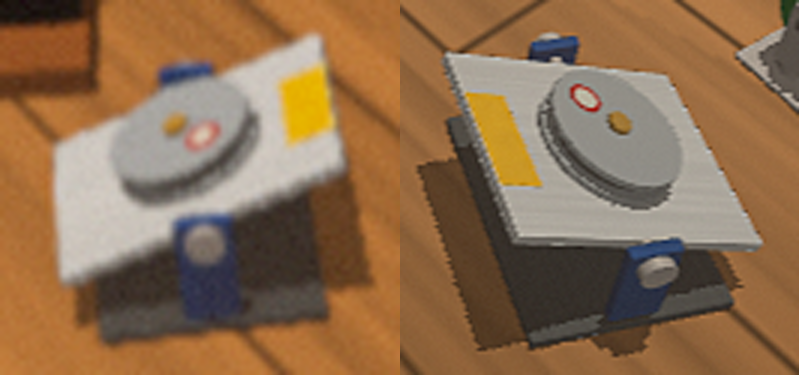

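View pics/z2.png

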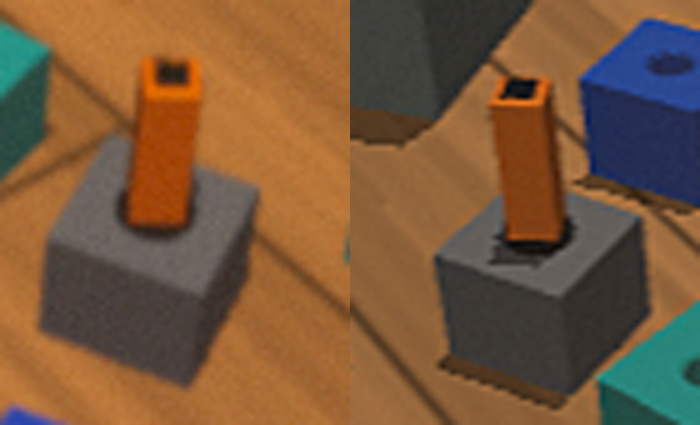

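```bash
cat > h.py <<'E'
import numpy as np, cv2
from workcell import bot, imaging
from scipy.optimize import least_squares
from scipy.spatial.transform import Rotation as R
C={n:imaging.calibration(n) for n in("scene","side")}
def proj(n,P,c=None):
    c=c or C[n]; T=np.array(c["camera_from_world"],float); q=np.atleast_2d(P)@T[:3,:3].T+T[:3,3]
    return np.c_[c["fx"]*q[:,0]/q[:,2]+c["cx"],c["fy"]*q[:,1]/q[:,2]+c["cy"]]
def tri(ps,pd):
    K=lambda c:np.array([[c["fx"],0,c["cx"]],[0,c["fy"],c["cy"]],[0,0,1]])
    M=[K(C[n])@np.array(C[n]["camera_from_world"],float)[:3] for n in("scene","side")]
    X=cv2.triangulatePoints(M[0],M[1],np.array(ps,float).reshape(-1,2).T,np.array(pd,float).reshape(-1,2).T)
    return (X[:3]/X[3]).T
E
cat > fit1.py <<'E'
from h import *
A=lambda L:[(220+(x+.5)/5-.5,120+(y+.5)/5-.5) for x,y in L]
B=lambda L:[(355+(x-400+.5)/3-.5,260+(y+.5)/3-.5) for x,y in L]
names="pc1 pc2 pc3 pc4 pad stud spot".split()
a=A([(320,36),(345,165),(65,280),(54,150),(307,105),(175,122),(202,136)])
b=B([(515,240),(445,55),(668,77),(760,245),(504,140),(620,122),(585,98)])
X=tri(a,b)
for n,x in zip(names,X): print(n,x.round(4))
# stage fit
def model(p):
    x,y,yaw,t,ph=p
    S=np.array([[-.08,.06,4],[-.08,-.06,4],[.08,-.06,4],[.08,.06,4],[-.066,0,4],[0,0,26],[.022*np.cos(ph),.022*np.sin(ph),22]],float)
    S[:,2]/=1000
    # which pc corr decided by sign: allow
    return R.from_euler("z",yaw).apply(R.from_euler("y",t).apply(S))+[x,y,.06]
best=None
for perm in([0,1,2,3],[1,0,3,2]):
  for yaw0 in np.arange(-3,3.2,.7):
    for ph0 in (0,2,4):
      idx=perm+[4,5,6]
      f=lambda p:np.r_[(proj("scene",model(p))[idx]-a).ravel(),(proj("side",model(p))[idx]-b).ravel()]
      r=least_squares(f,[X[5,0],X[5,1],yaw0,.3,ph0],loss="soft_l1")
      if best is None or r.cost<best.cost: best=r
print("stage",best.x.round(4),best.cost, "yaw deg",np.degrees(best.x[2]))
print(best.fun.reshape(2,-1,2).round(1).tolist())
np.save("stage.npy",best.x)
for n,x in zip(names,model(best.x)): print(n,x.round(4))
A2=lambda L:[(370+(x+.5)/5-.5,205+(y+.5)/5-.5) for x,y in L]
B2=lambda L:[(205+(x-350+.5)/5-.5,140+(y+.5)/5-.5) for x,y in L]
a2=A2([(105,138),(258,190),(205,294),(50,238),(171,72)]);b2=B2([(558,298),(437,258),(512,192),(640,217),(520,91)])
X2=tri(a2,b2);print(X2.round(4))
def m2(p):
    h=.035
    S=np.array([[h,h,.06],[-h,h,.06],[-h,-h,.06],[h,-h,.06],[0,0,.140]])
    return R.from_euler("z",p[2]).apply(S)+[p[0],p[1],0]
best=None
for perm in([0,1,2,3],[3,2,1,0]):
  for y0 in np.arange(0,6.3,.7):
    f=lambda p:np.r_[(proj("scene",m2(p))[perm+[4]]-a2)[[0,1,2,3,4]].ravel(),(proj("side",m2(p))[perm+[4]]-b2)[[0,1,3,4]].ravel()]
    r=least_squares(f,[X2[4,0],X2[4,1],y0],loss="soft_l1")
    if best is None or r.cost<best.cost: best=r
print("stand",best.x.round(4),np.degrees(best.x[2])%90,best.cost,best.fun.round(1))
E
python3 fit1.py
```

```text
pc1 [ 0.4716 -0.2573  0.0881]
pc2 [ 0.5239 -0.1493  0.0878]
pc3 [ 0.6577 -0.215   0.0336]
pc4 [ 0.6084 -0.3211  0.0326]
pad [ 0.5102 -0.2098  0.0853]
stud [ 0.5724 -0.2392  0.0832]
spot [ 0.5683 -0.2175  0.085 ]
stage [ 0.5639 -0.2359 -0.4493  0.3479  2.1492] 5.814628784517857 yaw deg -25.744074264417776
[[[-0.1, -1.0], [-0.3, -1.2], [-1.2, -0.9], [-0.1, -1.7], [-0.0, -0.5], [-0.1, -0.6], [-0.2, 0.0]], [[0.4, -0.7], [-0.5, -0.8], [-0.8, -0.9], [0.9, 0.2], [-1.5, 0.0], [-0.2, -0.0], [-0.1, 0.1]]]
pc1 [ 0.5234 -0.1498  0.091 ]
pc2 [ 0.4713 -0.2579  0.091 ]
pc3 [ 0.6068 -0.3232  0.0365]
pc4 [ 0.6589 -0.2151  0.0365]
pad [ 0.5092 -0.2095  0.0863]
stud [ 0.5719 -0.2397  0.0844]
spot [ 0.5685 -0.2176  0.0848]
[[0.4778 0.1982 0.0581]
 [0.4462 0.2593 0.0575]
 [0.5017 0.2883 0.0544]
 [0.5373 0.2298 0.0591]
 [0.4912 0.2432 0.1399]]
stand [0.4917 0.2442 5.2014] 28.017025754666236 2.7091588453411566 [ 0.3 -1.1  0.3 -1.3 -0.1  0.1 -0.8  0.1  0.1  0.4  0.6 -0.2 -1.1 -0.5
  0.3 -0.6 -0.2 -0.3]
```

Stage: centre (0.564, −0.236), base yaw −25.7°, tilt ≈0.35. Stand: (0.492, 0.244). Probe top at 0.140, which agrees with the text. I'll move towards the pad with the fingers closing.

Request:
servo_tool(moves=[[[0,0,0,-2.5,-2.9,0,0],[0,0,0,-2.5,-2.9,0,0],[0,0,0,-2.5,-2.9,0,0],[0,0,0,-2.5,-2.9,0,0],[0,0,0,-2.5,-2.9,0,0],[0,0,0,-2.5,-2.9,0,0],[0,0,0,-2.5,-2.9,0,0],[0,0,0,-2.5,-2.9,0,0],[0,0,0,-2.5,-2.9,0,0],[0,0,0,-2.5,-2.9,0,0]]])

```text
time: 0.98
ee_pos: [0.3069, 0.1831, 0.2257]
tcp_rot: [-179.6, -0.1, 166.9]
wrist_force: [0.5, -0.2, -1.2]
opening: -0.0
```

```bash
cat >> h.py <<'E'
def wproj(c,P):
    T=np.array(c["camera_from_world"],float); q=np.atleast_2d(P)@T[:3,:3].T+T[:3,3]
    rr=np.hypot(q[:,0],q[:,1]); th=np.arctan2(rr,q[:,2]); s=c["fx"]*th/np.maximum(rr,1e-9)
    return np.c_[s*q[:,0]+c["cx"],s*q[:,1]+c["cy"]]
def delta(x,y,z,yaw=None,o=None):
    o=o or bot.get_obs(); Rm=R.from_euler("xyz",o["tcp_rot"],degrees=True)
    d=Rm.inv().apply(np.array([x,y,z])-o["ee_pos"])*100
    print("t",o["time"],"pos",o["ee_pos"].round(4),"rpy",o["tcp_rot"].round(2),"F",o["wrist_force"].round(2),"open",round(o["opening"],4))
    if yaw is not None: print("turn rotvec total",(Rm.inv()*R.from_euler("xyz",[180,0,yaw],degrees=True)).as_rotvec().round(3))
    print("delta tool cm",d.round(2))
def snap(n,f):
    c=imaging.calibration(n); im=imaging.camera(n); cv2.imwrite(f"pics/{f}.png",im); np.save(f"pics/{f}.npy",c,allow_pickle=True); return c,im
E
python3 - <<'E'
from h import *
c,im=snap("wrist","w1")
print(wproj(c,[[.4917,.2442,.140],[.4917,.2442,.06]]))
delta(.507,-.2085,.11,154.3)
E
```

```text
[[413.77431848 355.15920784]
 [399.14755956 311.01640281]]
t 1.0333 pos [0.3096 0.1777 0.2259] rpy [-1.7944e+02  4.0000e-02  1.6651e+02] F [ 2.21 -1.8   0.57] open 0.0001
turn rotvec total [-0.01   0.002  0.213]
delta tool cm [-28.19 -32.83  11.93]
```

View pics/w1.png

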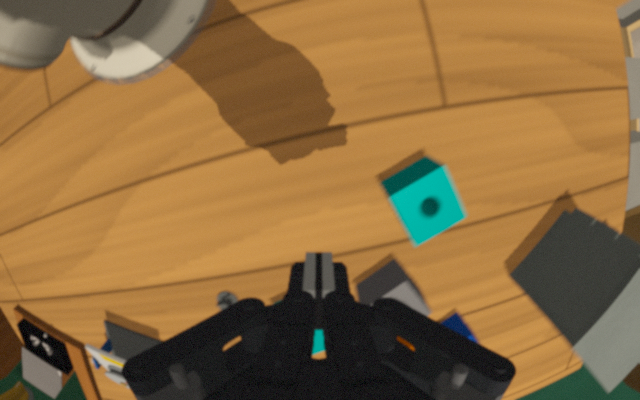

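The wrist view shows a turquoise look-alike at (425,200). The probe itself is hidden behind the fingers near (405,345). Going on to the pad.

Request:
servo_tool(moves=[[[0,0,0,-2.7,-3.1,0,0],[0,0,0,-2.7,-3.1,0,0],[0,0,0,-2.7,-3.1,0,0],[0,0,0,-2.7,-3.1,0,0],[0,0,0,-2.7,-3.1,0,0],[0,0,0,-2.7,-3.1,0,0],[0,0,0,-2.7,-3.1,0,0],[0,0,0,-2.7,-3.1,0,0],[0,0,0,-2.7,-3.1,0,0],[0,0,0.1,0,0,0,0],[0,0,0.1,0,0,0,0]]])

```text
time: 1.95
ee_pos: [0.4791, -0.1569, 0.2256]
tcp_rot: [-179.6, 0.1, 154.8]
wrist_force: [-0.3, 1.3, 0.6]
opening: 0.0001
```

```bash
python3 - <<'E'
from h import *
delta(.507,-.2085,.11,154.3)
E
```

```text
t 1.95 pos [ 0.4791 -0.1569  0.2256] rpy [-1.7958e+02  1.2000e-01  1.5484e+02] F [-0.35  1.3   0.57] open 0.0001
turn rotvec total [-0.007  0.002  0.009]
delta tool cm [-4.69 -3.39 11.59]
```

Request:
servo_tool(moves=[[[-0.007,0,0.009,-2.35,-1.7,1.5,0],[0,0,0,-2.35,-1.7,1.5,0],[0,0,0,0,0,3,0],[0,0,0,0,0,3,0],[0,0,0,0,0,2,0],[0,0,0,0,0,0.3,0]]])

```text
time: 2.45
ee_pos: [0.5091, -0.2131, 0.1077]
tcp_rot: [180.0, 0.2, 153.6]
wrist_force: [-0.1, 0.9, -0.7]
opening: -0.0005
```

```bash
python3 - <<'E'
from h import *
delta(.5065,-.2085,.068,154.3)
c,a=snap("scene","s2");c,b=snap("side","d2")
def crop(im,x,y,w,h,s): return cv2.resize(im[y:y+h,x:x+w],None,fx=s,fy=s,interpolation=cv2.INTER_CUBIC)
cv2.imwrite("pics/z3.png",np.hstack([crop(a,220,95,80,100,5),crop(b,355,218,133,167,3)[:500]]))
E
```

```text
t 2.45 pos [ 0.5091 -0.2131  0.1077] rpy [1.7999e+02 1.6000e-01 1.5364e+02] F [-0.07  0.93 -0.66] open -0.0005
turn rotvec total [ 0.     0.003 -0.011]
delta tool cm [0.45 0.29 3.97]
```

View pics/z3.png

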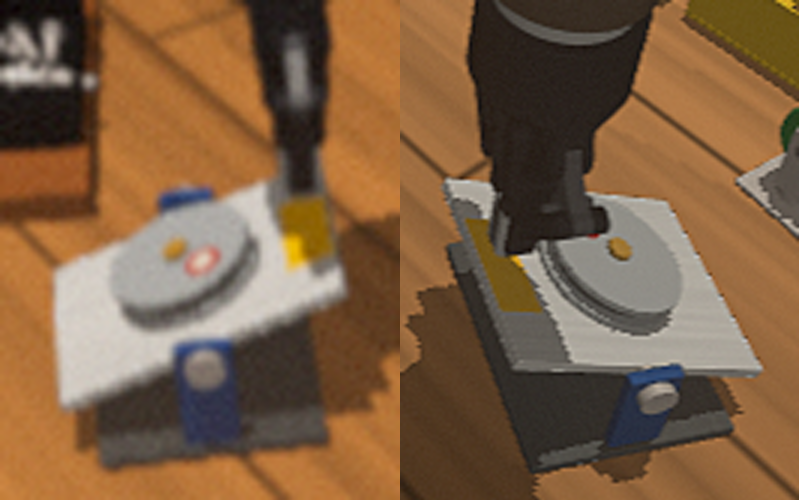

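The closed fingers are above the pad at scene (280,141), side (393,295), clear of the pulley. Pressing down.

Request:
servo_tool(moves=[[[0,0,0,0.25,0.15,0.7,0],[0,0,0,0.2,0.1,0.7,0],[0,0,0,0,0,0.5,0],[0,0,0,0,0,0.4,0],[0,0,0,0,0,0.4,0],[0,0,0,0,0,0.4,0],[0,0,0,0,0,0.4,0]]])

```text
time: 3.13
ee_pos: [0.5105, -0.2091, 0.082]
tcp_rot: [179.9, 1.0, 153.7]
wrist_force: [-1.8, 0.8, 5.3]
opening: -0.0001
```

```bash
python3 - <<'E'
from h import *
delta(.505,-.2078,.064,154.3)
E
```

```text
t 3.1333 pos [ 0.5105 -0.2091  0.082 ] rpy [179.93   1.02 153.75] F [-1.83  0.79  5.35] open -0.0001
turn rotvec total [ 0.001  0.018 -0.01 ]
delta tool cm [ 0.58 -0.13  1.79]
```

Request:
servo_tool(moves=[[[0,0.01,-0.01,0.2,0,0.6,0],[0,0,0,0.2,0,0.6,0],[0,0,0,0,0,0.6,0],[0,0,0,0,0,0.6,0]]])

```text
time: 3.47
ee_pos: [0.5085, -0.2079, 0.0603]
tcp_rot: [179.9, 0.7, 154.3]
wrist_force: [-3.3, 0.7, 5.5]
opening: -0.0001
```

```bash
python3 - <<'E'
from h import *
delta(.505,-.2078,.064,154.3)
E
```

```text
t 3.4667 pos [ 0.5085 -0.2079  0.0603] rpy [179.93   0.75 154.34] F [-3.28  0.66  5.5 ] open -0.0001
turn rotvec total [0.001 0.013 0.001]
delta tool cm [ 0.31 -0.14 -0.38]
```

Request:
servo_tool(moves=[[[0,0,0,0,0,-2,0],[0,0,0,0,0,-4,0],[0,0,0,0,0,-4,0],[0,0,0,3.5,1.5,-2,0],[0,0,0,3.5,1.5,0,0],[0,0,0,3.5,1.5,0,0]]])

```text
time: 3.97
ee_pos: [0.4327, -0.1234, 0.1771]
tcp_rot: [179.9, 0.3, 154.0]
wrist_force: [-0.4, 0.3, 1.0]
opening: -0.0001
```

```bash
python3 - <<'E'
from h import *
delta(.505,-.2078,.064,154.3)
c,a=snap("scene","s3");c,b=snap("side","d3");c,w=snap("wrist","w3")
def crop(im,x,y,w,h,s): return cv2.resize(im[y:y+h,x:x+w],None,fx=s,fy=s,interpolation=cv2.INTER_CUBIC)
cv2.imwrite("pics/z4.png",np.hstack([crop(a,220,120,80,75,5),crop(b,355,260,133,125,3)]))
E
```

```text
t 3.9667 pos [ 0.4327 -0.1234  0.1771] rpy [179.95   0.32 154.03] F [-0.42  0.35  0.95] open -0.0001
turn rotvec total [ 0.001  0.006 -0.005]
delta tool cm [-10.13  -4.44  11.36]
```

View pics/z4.png

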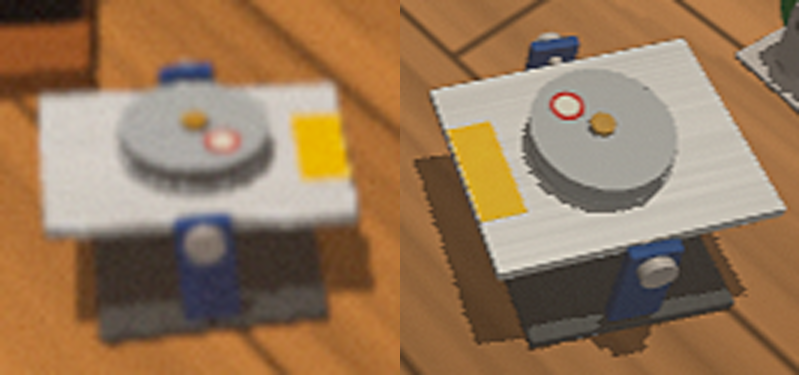

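View pics/w3.png

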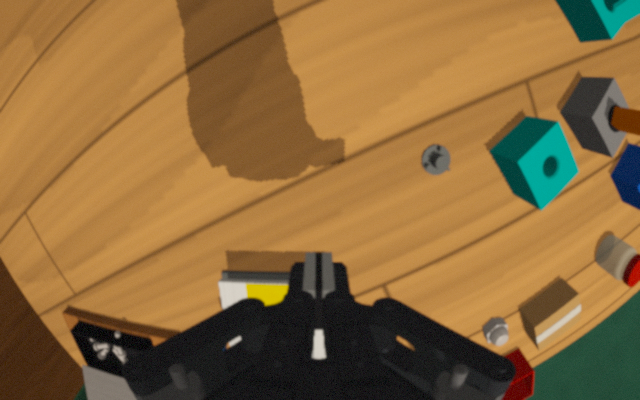

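The plate looks nearly level. Refitting with the plate corners: scene (333,84), (356,221), (46,231), (40,94); side (497,271), (431,90), (684,39), (783,210).

```bash
cat > fit2.py <<'E'
from h import *
A=lambda L:[(220+(x+.5)/5-.5,120+(y+.5)/5-.5) for x,y in L]
B=lambda L:[(355+(x-400+.5)/3-.5,260+(y+.5)/3-.5) for x,y in L]
a=A([(333,84),(356,221),(46,231),(40,94),(321,147),(193,120),(222,141)])
b=B([(497,271),(431,90),(684,39),(783,210),(487,171),(602,124),(568,106)])
X=tri(a,b); print(X.round(4))
s=np.load("stage.npy")
def model(p):
    x,y,yaw,t,ph=p
    S=np.array([[-.08,-.06,.004],[-.08,.06,.004],[.08,.06,.004],[.08,-.06,.004],[-.066,0,.004],[0,0,.026],[.022*np.cos(ph),.022*np.sin(ph),.022]])
    return R.from_euler("z",yaw).apply(R.from_euler("y",t).apply(S))+[x,y,.06]
f=lambda p:np.r_[(proj("scene",model(p))-a).ravel(),(proj("side",model(p))-b).ravel()]
r=least_squares(f,[*s[:3],0,s[4]],loss="soft_l1"); print(r.x.round(4),r.cost); print(r.fun.reshape(2,-1,2).round(1).tolist())
print("spot",model(r.x)[6])
# biased cameras: free z offset
g=lambda p:np.r_[(proj("scene",model(p[:5])+[0,0,p[5]])-a).ravel(),(proj("side",model(p[:5])+[0,0,p[5]])-b).ravel()]
r=least_squares(g,[*r.x,0],loss="soft_l1");print(r.x.round(4),r.cost)
E
python3 fit2.py
```

```text
[[ 0.4681 -0.2534  0.0575]
 [ 0.5217 -0.1452  0.0536]
 [ 0.6626 -0.2155  0.067 ]
 [ 0.6098 -0.3237  0.0688]
 [ 0.5053 -0.2068  0.0578]
 [ 0.5639 -0.2346  0.0835]
 [ 0.5594 -0.2134  0.0805]]
[ 0.5651 -0.2356 -0.4549 -0.0716  2.218 ] 4.633414137594897
[[[0.1, -0.5], [0.2, -2.0], [-0.8, -1.2], [-0.3, -0.3], [-0.4, -0.4], [0.0, -0.9], [-0.2, -0.2]], [[-0.3, 0.7], [-0.5, -0.5], [0.0, -0.4], [0.9, -0.2], [-0.7, -0.6], [0.2, -0.7], [-0.4, -0.2]]]
spot [ 0.55951257 -0.21333413  0.08099407]
[ 5.6580e-01 -2.3520e-01 -4.5490e-01 -7.0300e-02  2.2154e+00 -1.9000e-03] 2.8122352934899393
```

The fit gives tilt ≈ −0.07: I pushed slightly too far. I'll press the opposite edge gently, at +66 mm, (0.624, −0.265), to bring it back to 0.

```bash
python3 - <<'E'
from h import *
delta(.6243,-.2645,.177,154)
E
```

```text
t 4.1167 pos [ 0.4322 -0.1225  0.1772] rpy [179.94   0.35 154.2 ] F [-0.05 -0.12 -0.27] open 0.0003
turn rotvec total [0.001 0.006 0.004]
delta tool cm [-23.48  -4.42   0.16]
```

Request:
servo_tool(moves=[[[0,0,0,-3.4,-0.7,0,0],[0,0,0,-3.4,-0.7,0,0],[0,0,0,-3.4,-0.7,0,0],[0,0,0,-3.4,-0.7,0,0],[0,0,0,-3.4,-0.6,0,0],[0,0,0,-3.0,-0.5,0,0],[0,0,0,-2,-0.3,2,0],[0,0,0,0,0,3,0],[0,0,0,0,0,2.5,0],[0,0,0,0,0,0.5,0],[0,0,0,0,0,0,0]]])

```text
time: 5.03
ee_pos: [0.626, -0.2711, 0.0865]
tcp_rot: [180.0, 0.5, 154.1]
wrist_force: [-0.0, 0.0, 1.5]
opening: -0.0001
```

```bash
python3 - <<'E'
from h import *
delta(.6243,-.2645,.0645,154)
E
```

```text
t 5.0333 pos [ 0.626  -0.2711  0.0865] rpy [179.98   0.53 154.06] F [-0.02  0.01  1.49] open -0.0001
turn rotvec total [0.    0.009 0.001]
delta tool cm [0.46 0.52 2.19]
```

Request:
servo_tool(moves=[[[0,0.009,0,0.2,0.5,0.8,0],[0,0,0,0,0,0.4,0],[0,0,0,0,0,0.2,0],[0,0,0,0,0,0.2,0],[0,0,0,0,0,0.2,0]]])

```text
time: 5.45
ee_pos: [0.6279, -0.266, 0.0713]
tcp_rot: [180.0, 0.2, 154.1]
wrist_force: [-0.7, -0.0, 0.5]
opening: 0.0004
```

Request:
servo_tool(moves=[[[0,0,0,0.2,0,0.2,0],[0,0,0,0,0,0.2,0],[0,0,0,0,0,0.2,0],[0,0,0,0,0,0.15,0]]])

```text
time: 5.78
ee_pos: [0.6267, -0.2652, 0.067]
tcp_rot: [180.0, 0.5, 154.1]
wrist_force: [-2.5, 0.6, 4.1]
opening: -0.0002
```

Request:
servo_tool(moves=[[[0,0,0,0,0,0.25,0],[0,0,0,0,0,0.2,0]]])

```text
time: 5.95
ee_pos: [0.6269, -0.2654, 0.0635]
tcp_rot: [180.0, 0.6, 154.1]
wrist_force: [-1.3, 0.8, 4.6]
opening: 0.0001
```

Request:
servo_tool(moves=[[[0,0,0,0,0,-1,0],[0,0,0,0,0,-4,0],[0,0,0,0,0,-4,0],[0,0,0,3,2,-2,0],[0,0,0,3,3,0,0],[0,0,0,2,3.5,0,0],[0,0,0,2,3.5,0,0],[0,0,0,2,3.5,0,8.5],[0,0,0,2,3.5,0,8.5]]])

```text
time: 6.7
ee_pos: [0.5829, -0.0329, 0.1769]
tcp_rot: [179.9, 0.5, 153.4]
wrist_force: [0.1, 0.6, 1.0]
opening: 0.0236
```

```bash
python3 - <<'E'
from h import *
delta(.505,-.2078,.064,154.3)
c,a=snap("scene","s5");c,b=snap("side","d5");c,w=snap("wrist","w5")
def crop(im,x,y,w,h,s): return cv2.resize(im[y:y+h,x:x+w],None,fx=s,fy=s,interpolation=cv2.INTER_CUBIC)
cv2.imwrite("pics/z5.png",np.hstack([crop(a,220,120,80,75,5),crop(b,355,260,133,125,3)]))
E
```

```text
t 6.7 pos [ 0.5829 -0.0329  0.1769] rpy [179.9    0.51 153.4 ] F [0.1  0.61 0.95] open 0.0236
turn rotvec total [ 0.002  0.009 -0.016]
delta tool cm [ -0.77 -19.15  11.26]
```

View pics/z5.png

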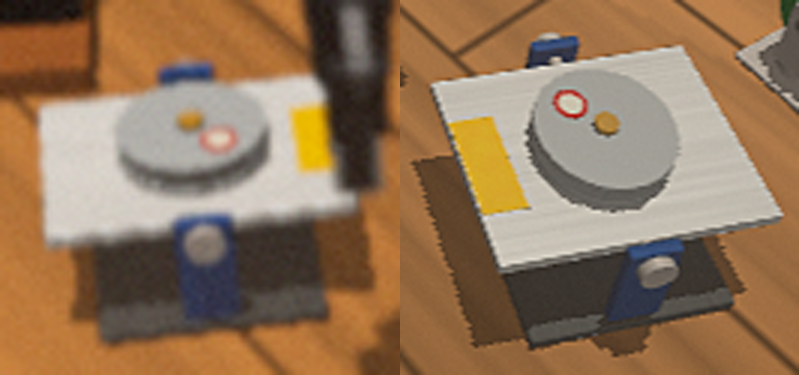

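View pics/w5.png

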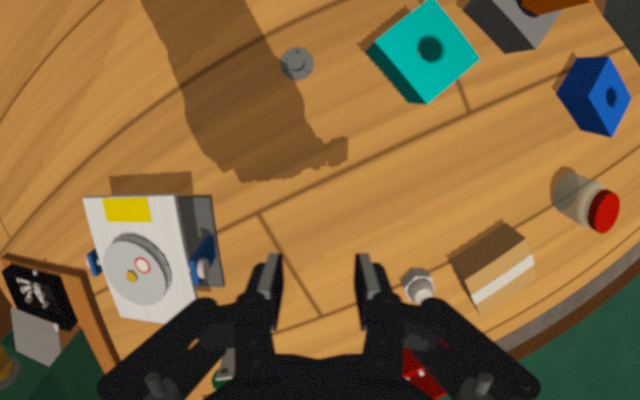

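```bash
cat > fit3.py <<'E'
from h import *
A=lambda L:[(220+(x+.5)/5-.5,120+(y+.5)/5-.5) for x,y in L]
B=lambda L:[(355+(x-400+.5)/3-.5,260+(y+.5)/3-.5) for x,y in L]
ia=[2,3,5,6]
a=A([(46,242),(40,105),(191,119),(219,139)])
b=B([(497,266),(431,83),(682,46),(782,216),(489,165),(606,124),(570,104)])
s=np.load("stage.npy")
def model(p):
    x,y,yaw,t,ph=p
    S=np.array([[-.08,-.06,.004],[-.08,.06,.004],[.08,.06,.004],[.08,-.06,.004],[-.066,0,.004],[0,0,.026],[.022*np.cos(ph),.022*np.sin(ph),.022]])
    return R.from_euler("z",yaw).apply(R.from_euler("y",t).apply(S))+[x,y,.06]
g=lambda p:np.r_[(proj("scene",model(p[:5])+[0,0,p[5]])[ia]-a).ravel(),(proj("side",model(p[:5])+[0,0,p[5]])-b).ravel(),p[5]/.0015]
r=least_squares(g,[.565,-.2355,-.455,0,2.2,0],loss="soft_l1");print(r.x.round(4),r.cost);print(g(r.x).round(1)); print("spot",model(r.x[:5])[5:])
c=np.load("pics/w5.npy",allow_pickle=True).item()
print("wrist pred",wproj(c,model(r.x[:5])).round(0).tolist())
E
python3 fit3.py
python3 -c "
import cv2
i=cv2.imread('pics/w5.png');cv2.imwrite('pics/z6.png',cv2.resize(i[165:345,60:240],None,fx=4,fy=4,interpolation=cv2.INTER_CUBIC)[:600])"
```

```text
[ 5.6500e-01 -2.3550e-01 -4.4980e-01  1.8000e-02  2.2217e+00 -8.0000e-04] 1.6873868871071669
[-0.5 -0.8 -0.1  0.  -0.4 -0.3 -0.3  0.1  0.5  0.3 -0.3 -0.3 -0.4 -0.
  0.1  0.3 -0.9 -0.3  0.  -0.6 -0.1  0.2 -0.6]
spot [[ 0.56538615 -0.23572708  0.08599579]
 [ 0.56092828 -0.21414021  0.08223621]]
wrist pred [[82.0, 197.0], [174.0, 194.0], [204.0, 327.0], [120.0, 316.0], [126.0, 209.0], [131.0, 276.0], [143.0, 264.0]]
```

View pics/z6.png

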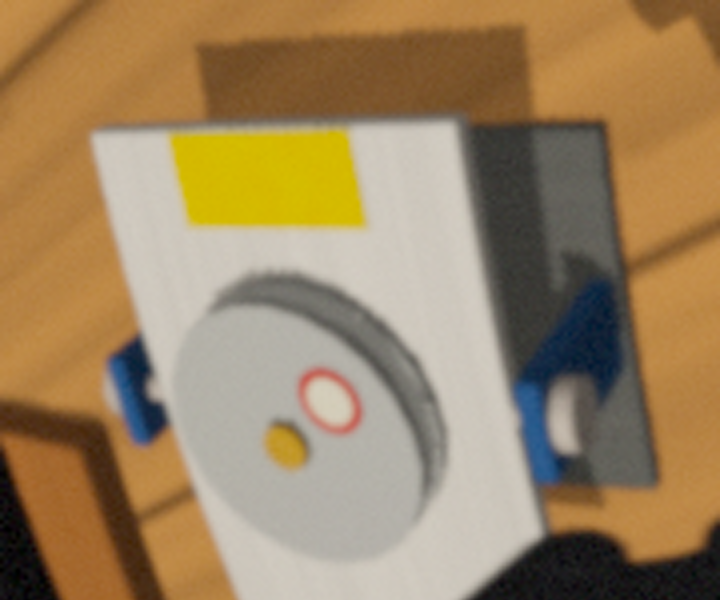

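Wrist check: the spot is at (142.5,265.5), predicted (143,264). Tilt ≈ +0.02, so the plate is level. Now I'll approach the probe and look at its orientation.

Request:
servo_tool(moves=[[[0,0,0,1.4,3.45,-0.9,8.5],[0,0,0,1.4,3.45,-0.9,8.5],[0,0,0,1.4,3.45,-0.9,8.5],[0,0,0,1.4,3.45,-0.9,8.5],[0,0,0,1.4,3.45,-0.9,8.5],[0,0,0,1.4,3.45,-0.9,8.5]]])

```text
time: 7.35
ee_pos: [0.6016, 0.1879, 0.2315]
tcp_rot: [-179.9, 0.5, 152.8]
wrist_force: [1.2, 0.1, 1.0]
opening: 0.0851
```

```bash
python3 - <<'E'
from h import *
delta(.4917,.2442,.2)
c,w=snap("wrist","w6")
print(wproj(c,[[.4917,.2442,.140],[.4917,.2442,.06]]))
E
```

```text
t 7.35 pos [0.6016 0.1879 0.2315] rpy [-179.9     0.5   152.83] F [1.21 0.11 1.  ] open 0.0851
delta tool cm [ 1.238e+01 -1.000e-02  3.040e+00]
[[319.08563147  48.29021041]
 [319.03287176  61.14859292]]
```

View pics/w6.png

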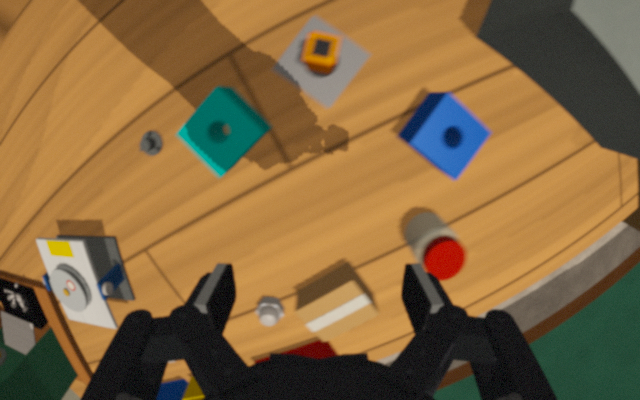

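Probe top at (321,47), as predicted, in the grey stand. Moving closer to measure its rotation.

Request:
servo_tool(moves=[[[0,0,0,3,0,0,8.5],[0,0,0,3,0,0,8.5],[0,0,0,0,0,0,8.5]]])

```text
time: 7.65
ee_pos: [0.5495, 0.2233, 0.2309]
tcp_rot: [180.0, 0.5, 153.1]
wrist_force: [-0.6, -0.4, -0.5]
opening: 0.085
```

```bash
python3 - <<'E'
from h import *
delta(.4917,.2442,.2)
c,w=snap("wrist","w7")
p=wproj(c,[[.4917,.2442,.140]])[0];print(p)
x,y=p.astype(int)
cv2.imwrite("pics/z7.png",cv2.resize(w[max(0,y-60):y+60,x-60:x+60],None,fx=5,fy=5,interpolation=cv2.INTER_CUBIC)); print(x-60,max(0,y-60))
E
```

```text
t 7.65 pos [0.5495 0.2233 0.2309] rpy [179.96   0.47 153.08] F [-0.6  -0.45 -0.51] open 0.085
delta tool cm [ 6.13 -0.76  3.04]
[308.88520016 130.79591   ]
248 70
```

View pics/z7.png

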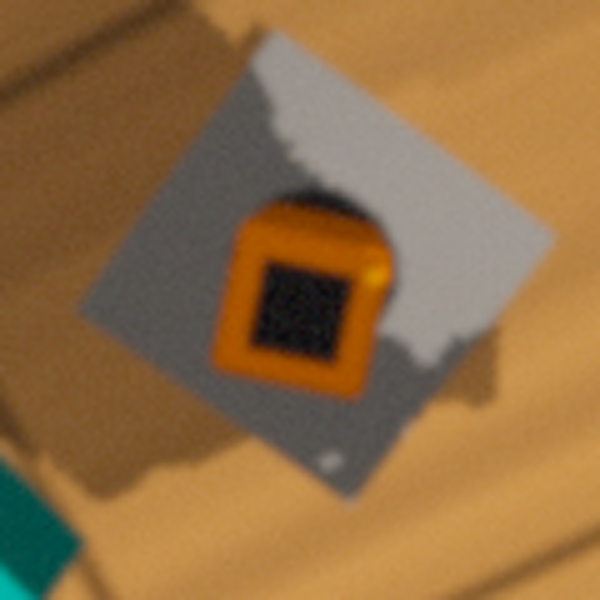

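```bash
cat >> h.py <<'E'
def wplane(c,px,z):
    px=np.atleast_2d(px).astype(float); T=np.array(c["camera_from_world"],float)
    d=(px-[c["cx"],c["cy"]])/c["fx"]; r=np.hypot(*d.T)
    ray=np.c_[d*(np.sin(r)/r)[:,None],np.cos(r)]@T[:3,:3]; o=-T[:3,:3].T@T[:3,3]
    return o+ray*((z-o[2])/ray[:,2])[:,None]
E
python3 - <<'E'
from h import *
c=np.load("pics/w7.npy",allow_pickle=True).item()
u=lambda L:[(248+(x+.5)/5-.5,70+(y+.5)/5-.5) for x,y in L]
for L in([(268,262),(350,276),(335,362),(250,345)],[(240,238),(386,258),(363,398),(212,362)]):
    P=wplane(c,u(L),.140); print(P.mean(0).round(4))
    E=np.roll(P,-1,0)-P; print(np.hypot(E[:,0],E[:,1]).round(4),(np.degrees(np.arctan2(E[:,1],E[:,0]))%90).round(1))
P=wplane(c,u([(275,32),(555,238),(350,498),(80,308)]),.06);print("stand",P.mean(0).round(4))
E=np.roll(P,-1,0)-P; print(np.hypot(E[:,0],E[:,1]).round(4),(np.degrees(np.arctan2(E[:,1],E[:,0]))%90).round(1))
E
```

```text
[0.492  0.2431 0.14  ]
[0.0124 0.0133 0.0131 0.0129] [53.  53.3 51.3 50.4]
[0.4924 0.2428 0.14  ]
[0.0219 0.0216 0.0235 0.0193] [54.9 54.  49.1 49.6]
stand [0.4919 0.2433 0.06  ]
[0.0695 0.0681 0.068  0.0682] [26.6 25.9 26.8 27.1]
```

Grip flats at yaw 52° (≡142° for the tool), probe axis at (0.492, 0.2433). Aligning above it at z = 0.2.

Request:
servo_tool(moves=[[[0,0,0.095,0,0,0,8.5],[0,0,0.095,0,0,0,8.5],[0,0,0,0,0,0,8.5]]])

```text
time: 7.95
ee_pos: [0.5532, 0.2198, 0.2312]
tcp_rot: [179.8, 0.6, 141.7]
wrist_force: [0.1, -0.5, 0.4]
opening: 0.0847
```

```bash
python3 - <<'E'
from h import *
delta(.492,.2433,.2,142)
E
```

```text
t 7.95 pos [0.5532 0.2198 0.2312] rpy [179.83   0.59 141.66] F [ 0.08 -0.54  0.41] open 0.0847
turn rotvec total [ 0.003  0.01  -0.006]
delta tool cm [ 6.29 -1.96  3.05]
```

Request:
servo_tool(moves=[[[0.003,0.01,-0.006,3,-1,1,8.5],[0,0,0,3,-1,1,8.5],[0,0,0,0.3,0,0.5,8.5],[0,0,0,0,0,0,8.5]]])

```text
time: 8.28
ee_pos: [0.4938, 0.2392, 0.2038]
tcp_rot: [-179.9, 0.0, 142.2]
wrist_force: [0.8, 0.9, -0.7]
opening: 0.0851
```

```bash
python3 - <<'E'
from h import *
delta(.492,.2433,.091,142)
E
```

```text
t 8.2833 pos [0.4938 0.2392 0.2038] rpy [-1.7994e+02  4.0000e-02  1.4223e+02] F [ 0.76  0.86 -0.66] open 0.0851
turn rotvec total [-0.001  0.001  0.004]
delta tool cm [ 0.4   0.23 11.28]
```

Request:
servo_tool(moves=[[[0,0,0,0.4,0.2,1,8.5],[0,0,0,0,0,2,8.5],[0,0,0,0,0,2.5,8.5],[0,0,0,0,0,2.5,8.5],[0,0,0,0,0,1.5,8.5],[0,0,0,0,0,0.5,8.5],[0,0,0,0,0,0,8.5]]])

```text
time: 8.87
ee_pos: [0.4991, 0.2408, 0.0994]
tcp_rot: [179.8, 0.2, 142.4]
wrist_force: [0.2, 0.1, -0.0]
opening: 0.085
```

```bash
python3 - <<'E'
from h import *
delta(.492,.2433,.091,142)
c,a=snap("scene","s8");c,b=snap("side","d8")
def crop(im,x,y,w,h,s): return cv2.resize(im[y:y+h,x:x+w],None,fx=s,fy=s,interpolation=cv2.INTER_CUBIC)
cv2.imwrite("pics/z8.png",np.hstack([crop(a,350,160,95,130,4),crop(b,195,100,95,130,4)]))
E
```

```text
t 8.8667 pos [0.4991 0.2408 0.0994] rpy [179.82   0.24 142.44] F [ 0.19  0.11 -0.02] open 0.085
turn rotvec total [0.003 0.004 0.008]
delta tool cm [ 0.71 -0.24  0.84]
```

View pics/z8.png

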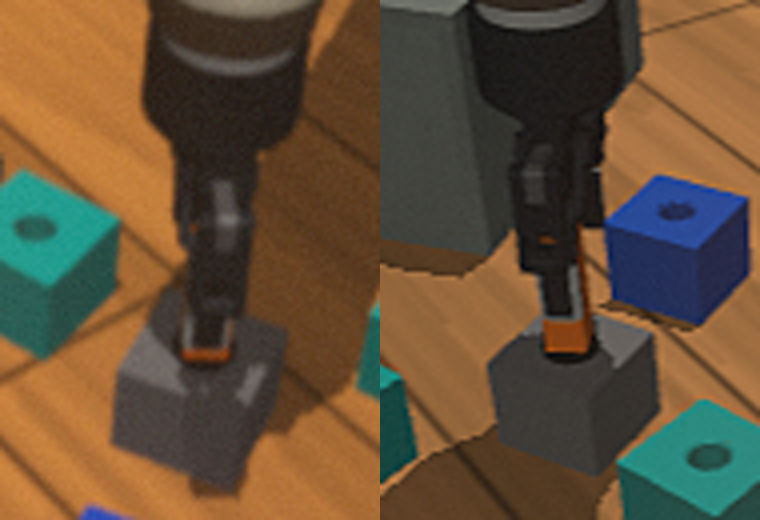

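The fingers straddle the grip, scene (402,240), side (337,178). Fine correction, then close.

Request:
servo_tool(moves=[[[0.003,0.004,0.008,0.7,-0.2,0.6,8.5],[0,0,0,0,0,0.1,8.5],[0,0,0,0,0,0,8.5]]])

```text
time: 9.22
ee_pos: [0.494, 0.2447, 0.0966]
tcp_rot: [179.7, 0.1, 141.9]
wrist_force: [-0.8, 0.0, -0.0]
opening: 0.0855
```

```bash
python3 - <<'E'
from h import *
delta(.492,.2433,.091,142)
E
```

```text
t 9.2167 pos [0.494  0.2447 0.0966] rpy [1.7968e+02 1.4000e-01 1.4191e+02] F [-0.78  0.05 -0.  ] open 0.0855
turn rotvec total [ 0.006  0.002 -0.002]
delta tool cm [ 0.07 -0.24  0.56]
```

Request:
servo_tool(moves=[[[0.006,0.002,0,0.1,-0.2,0.5,8.5],[0,0,0,0,0,0,2],[0,0,0,0,0,0,0],[0,0,0,0,0,0,0],[0,0,0,0,0,0,0],[0,0,0,0,0,0,0],[0,0,0,0,0,0,0],[0,0,0,0,0,0,0],[0,0,0,0,0,0,0]]], force=40)

```text
time: 9.97
ee_pos: [0.4925, 0.2444, 0.0931]
tcp_rot: [179.9, 0.1, 142.0]
wrist_force: [-0.0, -1.1, -0.4]
opening: 0.0238
```

```bash
python3 - <<'E'
from h import *
delta(.492,.2433,.091,142)
E
```

```text
t 9.9667 pos [0.4925 0.2444 0.0931] rpy [1.7990e+02 9.0000e-02 1.4197e+02] F [-0.03 -1.1  -0.37] open 0.0238
turn rotvec total [ 0.002  0.002 -0.001]
delta tool cm [-0.03 -0.11  0.21]
```

Gripped at an opening of 23.8 mm. Lifting.

Request:
servo_tool(moves=[[[0,0,0,0,0,-1,0],[0,0,0,0,0,-2,0],[0,0,0,0,0,-2.5,0],[0,0,0,0,0,-2.5,0],[0,0,0,0,0,-2.5,0],[0,0,0,0,0,-2.5,0],[0,0,0,0,0,-1,0],[0,0,0,0,0,0,0]]])

```text
time: 10.63
ee_pos: [0.4902, 0.2431, 0.2414]
tcp_rot: [-179.9, -0.0, 142.0]
wrist_force: [1.1, -0.6, -0.7]
opening: 0.0233
```

```bash
python3 - <<'E'
from h import *
delta(.561,-.214,.22,142)
E
```

```text
t 10.6333 pos [0.4902 0.2431 0.2414] rpy [-179.87   -0.    141.95] F [ 1.1  -0.55 -0.71] open 0.0233
turn rotvec total [-0.002 -0.    -0.001]
delta tool cm [-33.75 -31.63   2.21]
```

Request:
servo_tool(moves=[[[0,0,0,-1.2,-1.1,0,0],[0,0,0,-2.4,-2.25,0,0],[0,0,0,-2.4,-2.25,0,0],[0,0,0,-2.4,-2.25,0,0],[0,0,0,-2.4,-2.25,0,0],[0,0,0,-2.4,-2.25,0,0],[0,0,0,-2.4,-2.25,0,0],[0,0,0,-2.4,-2.25,0,0],[0,0,0,-2.4,-2.25,0,0],[0,0,0,-2.4,-2.25,0,0],[0,0,0,-2.4,-2.25,0,0],[0,0,0,-2.4,-2.25,0,0]]])

```text
time: 11.63
ee_pos: [0.5481, -0.1409, 0.2367]
tcp_rot: [-179.8, -0.3, 142.6]
wrist_force: [1.1, 0.7, -1.1]
opening: 0.0234
```

```bash
python3 - <<'E'
from h import *
delta(.561,-.214,.19,142)
E
```

```text
t 11.6333 pos [ 0.5481 -0.1409  0.2367] rpy [-179.78   -0.3   142.56] F [ 1.06  0.66 -1.11] open 0.0234
turn rotvec total [-0.004 -0.005  0.01 ]
delta tool cm [-5.49 -5.    4.66]
```

Request:
servo_tool(moves=[[[0,0,0,-2,-2,1,0],[0,0,0,-2,-2,1.5,0],[0,0,0,-0.5,-0.2,1,0],[0,0,0,0,0,0,0],[0,0,0,0,0,0,0]]])

```text
time: 12.05
ee_pos: [0.5567, -0.2111, 0.1964]
tcp_rot: [-179.6, -0.5, 142.1]
wrist_force: [-0.4, 0.4, -0.8]
opening: 0.0231
```

```bash
python3 - <<'E'
from h import *
delta(.561,-.214,.18,142)
c,a=snap("scene","s9");c,b=snap("side","d9");c,w=snap("wrist","w9")
def crop(im,x,y,w,h,s): return cv2.resize(im[y:y+h,x:x+w],None,fx=s,fy=s,interpolation=cv2.INTER_CUBIC)
cv2.imwrite("pics/z9.png",np.hstack([crop(a,220,80,80,115,5),crop(b,355,193,133,192,3)[:575]]))
E
```

```text
t 12.05 pos [ 0.5567 -0.2111  0.1964] rpy [-179.65   -0.53  142.12] F [-0.4   0.41 -0.83] open 0.0231
turn rotvec total [-0.006 -0.009  0.002]
delta tool cm [-0.54  0.04  1.63]
```

View pics/z9.png

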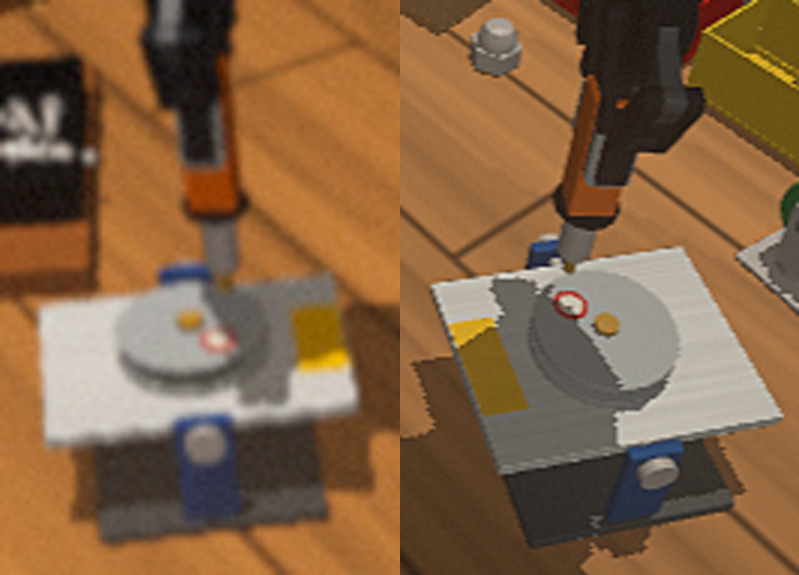

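View pics/w9.png

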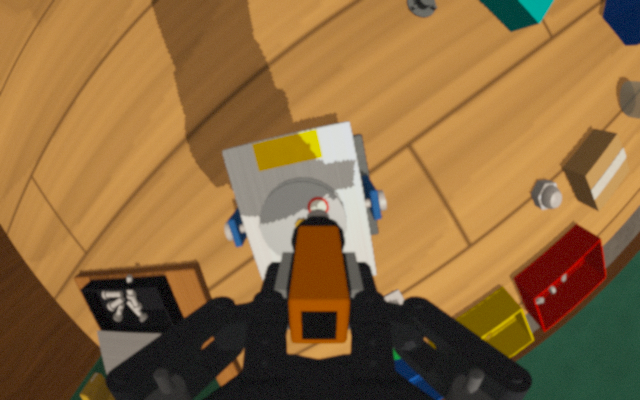

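```bash
python3 - <<'E'
from h import *
o=bot.get_obs(); Rm=R.from_euler("xyz",o["tcp_rot"],degrees=True)
# probe axis points along tool z from TCP: centre -.0089 behind => tool z -(.0089)?? centre is .0089 above TCP
pts=o["ee_pos"]+Rm.apply([[0,0,-.0089+d] for d in (0,.042,.077,.092)])
s=proj("scene",pts);d=proj("side",pts)
print(pts.round(4));print("scene crop",((s-[220,80]+.5)*5-.5).round(0).tolist());print("side crop",((d-[355,193]+.5)*3-.5+[400,0]).round(0).tolist())
A=lambda L:[(220+(x+.5)/5-.5,80+(y+.5)/5-.5) for x,y in L]
B=lambda L:[(355+(x-400+.5)/3-.5,193+(y+.5)/3-.5) for x,y in L]
X=tri(A([(213,207),(226,268),(229,288),(218,341),(191,320)]),B([(587,217),(574,264),(570,273),(570,304),(606,324)]));print(X.round(4))
E
```

```text
[[ 0.5574 -0.21    0.2066]
 [ 0.557  -0.21    0.1646]
 [ 0.5566 -0.21    0.1296]
 [ 0.5565 -0.21    0.1146]]
scene crop [[205.0, 131.0], [214.0, 204.0], [221.0, 263.0], [223.0, 287.0]]
side crop [[602.0, 145.0], [586.0, 203.0], [574.0, 248.0], [569.0, 266.0]]
[[ 0.5549 -0.2145  0.1597]
 [ 0.5526 -0.214   0.1229]
 [ 0.5536 -0.2118  0.1124]
 [ 0.5615 -0.2133  0.0814]
 [ 0.5652 -0.2352  0.0838]]
```

Probe held upright. The tip, scene (265.5,137), side (411.5,284), is a little off the spot, scene (263.5,148). Correcting and going lower, then I'll recheck.

Request:
servo_tool(moves=[[[-0.006,-0.009,0.002,-0.5,0.05,0.6,0],[0,0,0,0,0,0.6,0],[0,0,0,0,0,0.3,0],[0,0,0,0,0,0,0]]])

```text
time: 12.53
ee_pos: [0.563, -0.2099, 0.184]
tcp_rot: [179.8, 0.4, 142.4]
wrist_force: [-0.2, 0.2, -1.6]
opening: 0.0235
```

```bash
cat > look.py <<'E'
from h import *
import sys
t=sys.argv[1]
delta(.561,-.214,.172,142)
c,a=snap("scene","s"+t);c,b=snap("side","d"+t);c,w=snap("wrist","w"+t)
def crop(im,x,y,w,h,s): return cv2.resize(im[y:y+h,x:x+w],None,fx=s,fy=s,interpolation=cv2.INTER_CUBIC)
cv2.imwrite("pics/z%s.png"%t,np.hstack([crop(a,235,110,50,70,8),crop(b,380,255,65,91,6)[:560],]))
E
python3 look.py 10
```

```text
t 12.5333 pos [ 0.563  -0.2099  0.184 ] rpy [179.84   0.37 142.36] F [-0.15  0.19 -1.57] open 0.0235
turn rotvec total [0.003 0.006 0.006]
delta tool cm [-0.08 -0.45  1.2 ]Traceback (most recent call last):
  File "look.py", line 7, in <module>
    cv2.imwrite("pics/z%s.png"%t,np.hstack([crop(a,235,110,50,70,8),crop(b,380,255,65,91,6)[:560],]))
                                 ~~~~~~~~~^^^^^^^^^^^^^^^^^^^^^^^^^^^^^^^^^^^^^^^^^^^^^^^^^^^^^^^^^^
    return _nx.concatenate(arrs, 1, dtype=dtype, casting=casting)
           ~~~~~~~~~~~~~~~^^^^^^^^^^^^^^^^^^^^^^^^^^^^^^^^^^^^^^^
ValueError: all the input array dimensions except for the concatenation axis must match exactly, but along dimension 0, the array at index 0 has size 560 and the array at index 1 has size 546
```

```bash
sed -i 's/380,255,65,91,6)\[:560\]/380,255,65,94,6)[:560]/; s/110,50,70,8)/110,50,70,8)[:560]/' look.py; python3 - <<'E'
from h import *
a=cv2.imread("pics/s10.png");b=cv2.imread("pics/d10.png")
def crop(im,x,y,w,h,s): return cv2.resize(im[y:y+h,x:x+w],None,fx=s,fy=s,interpolation=cv2.INTER_CUBIC)
cv2.imwrite("pics/z10.png",np.hstack([crop(a,235,110,50,70,8),crop(b,380,255,65,94,6)[:560]]))
delta(.561,-.214,.18,142)
E
```

```text
t 12.6833 pos [ 0.5631 -0.2103  0.1847] rpy [179.84   0.39 142.34] F [ 0.   -0.54 -1.85] open 0.0236
turn rotvec total [0.003 0.007 0.006]
delta tool cm [-0.06 -0.43  0.47]
```

View pics/z10.png

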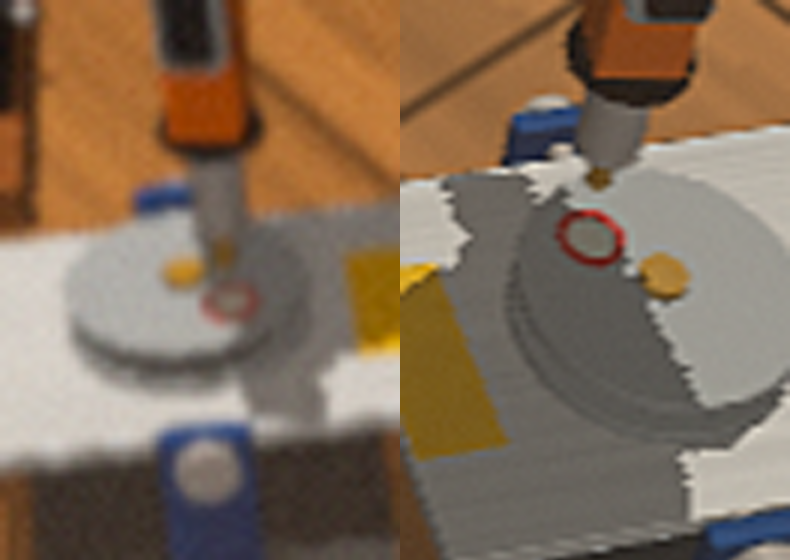

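Tip end: scene crop (223,263), side crop (599,187). Spot: scene crop (230,301), side crop (591,238).

```bash
cat > off.py <<'E'
from h import *
import sys
def off(tip_s,tip_d,sp_s=(230,301),sp_d=(591,238)):
    A=lambda p:(235+(p[0]+.5)/8-.5,110+(p[1]+.5)/8-.5); B=lambda p:(380+(p[0]-400+.5)/6-.5,255+(p[1]+.5)/6-.5)
    X=tri([A(tip_s),A(sp_s)],[B(tip_d),B(sp_d)]); print("tip",X[0].round(4),"spot",X[1].round(4),"need",(X[1]-X[0]).round(4))
    o=bot.get_obs(); Rm=R.from_euler("xyz",o["tcp_rot"],degrees=True); print("pos",o["ee_pos"].round(4)); print("tool cm",(Rm.inv().apply(X[1]-X[0])*100).round(2),"TCP goal xy",(o["ee_pos"]+X[1]-X[0]).round(4))
a=[float(v) for v in sys.argv[1:]]
off(a[:2],a[2:4],*( [a[4:6],a[6:8]] if len(a)>4 else []))
E
python3 off.py 223 263 599 187
```

```text
tip [ 0.5629 -0.2112  0.1   ] spot [ 0.5605 -0.2141  0.0824] need [-0.0024 -0.003  -0.0176]
pos [ 0.5631 -0.2103  0.1847]
tool cm [ 0.02 -0.39  1.76] TCP goal xy [ 0.5607 -0.2132  0.1671]
```

Request:
servo_tool(moves=[[[0.003,0.006,0.005,0,-0.35,0.4,0],[0,0,0,0,0,0.4,0],[0,0,0,0,0,0.2,0],[0,0,0,0,0,0,0]]])

```text
time: 13.02
ee_pos: [0.5609, -0.2135, 0.1743]
tcp_rot: [-180.0, 0.1, 142.0]
wrist_force: [0.1, 0.2, -0.9]
opening: 0.0236
```

```bash
python3 look.py 11
```

```text
t 13.0167 pos [ 0.5609 -0.2135  0.1743] rpy [-1.7998e+02  6.0000e-02  1.4201e+02] F [ 0.12  0.18 -0.85] open 0.0236
turn rotvec total [-0.     0.001  0.   ]
delta tool cm [-0.04 -0.03  0.23]
```

View pics/z11.png

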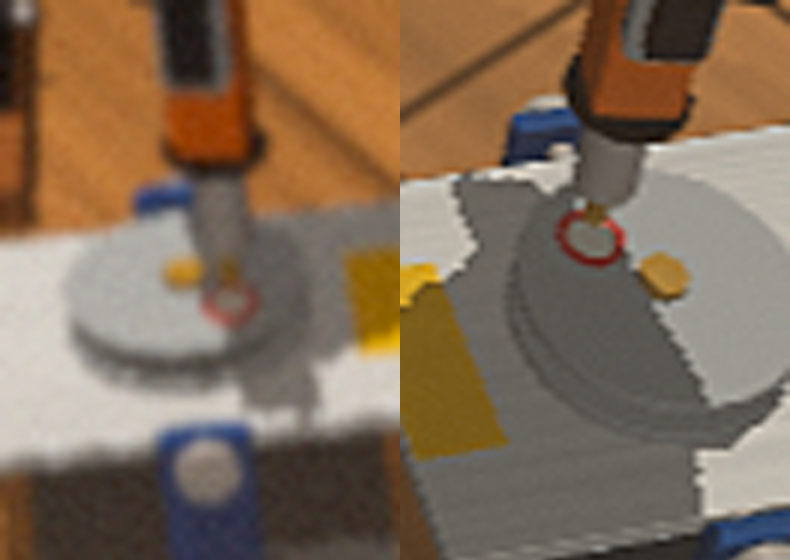

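The tip, scene crop (229,281), side crop (596,222), is straight above the ring. Descending slowly.

Request:
servo_tool(moves=[[[0,0,0,0,0,0.2,0],[0,0,0,0,0,0.2,0],[0,0,0,0,0,0.15,0],[0,0,0,0,0,0.1,0],[0,0,0,0,0,0,0]]])

```text
time: 13.58
ee_pos: [0.5613, -0.2135, 0.1681]
tcp_rot: [180.0, 0.1, 142.0]
wrist_force: [-0.2, 0.5, -2.1]
opening: 0.0235
```

```bash
python3 - <<'E'
from h import *
import time
delta(.5607,-.2135,.161,142)
E
```

```text
t 13.5833 pos [ 0.5613 -0.2135  0.1681] rpy [1.7999e+02 1.3000e-01 1.4202e+02] F [-0.22  0.48 -2.09] open 0.0235
turn rotvec total [0.    0.002 0.   ]
delta tool cm [ 0.05 -0.03  0.71]
```

Request:
servo_tool(moves=[[[0,0.001,0,0.05,0,0.15,0],[0,0,0,0,0,0.1,0],[0,0,0,0,0,0.1,0],[0,0,0,0,0,0,0],[0,0,0,0,0,0,0]]])

```text
time: 14.0
ee_pos: [0.561, -0.2132, 0.1645]
tcp_rot: [180.0, 0.1, 142.0]
wrist_force: [-0.5, 0.2, 0.2]
opening: 0.0234
```

```bash
python3 look.py 12
```

```text
t 14.0 pos [ 0.561  -0.2132  0.1645] rpy [1.7998e+02 1.0000e-01 1.4203e+02] F [-0.48  0.17  0.19] open 0.0234
turn rotvec total [0.    0.002 0.   ]
delta tool cm [-0.06 -0.06 -0.75]
```

View pics/z12.png

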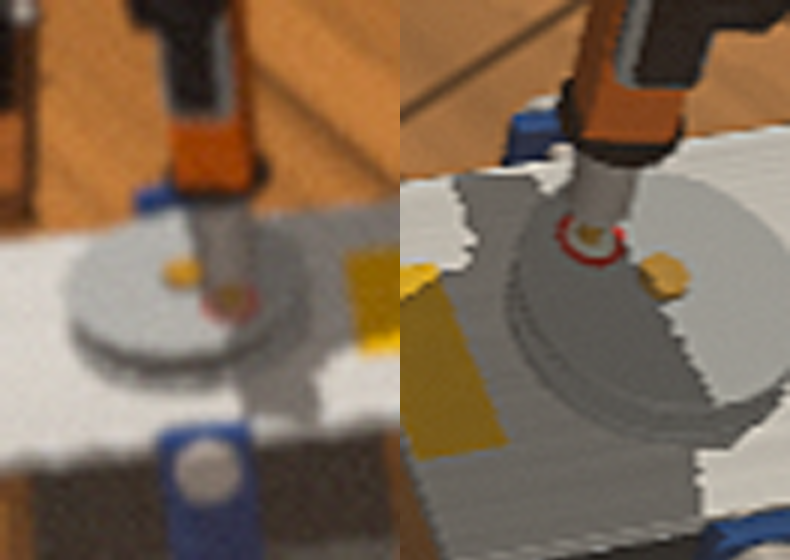

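The tip is on the spot, scene crop (231,302), side crop (591,238), just touching. Pressing about 4 mm more.

Request:
servo_tool(moves=[[[0,0.001,0,0,0,0.1,0],[0,0,0,0,0,0.1,0],[0,0,0,0,0,0.1,0],[0,0,0,0,0,0,0],[0,0,0,0,0,0,0]]])

```text
time: 14.57
ee_pos: [0.561, -0.2132, 0.1617]
tcp_rot: [180.0, 0.1, 142.0]
wrist_force: [-0.6, 0.2, 0.2]
opening: 0.0234
```

```bash
python3 - <<'E'
from h import *
F=[];Z=[]
for i in range(8):
    imaging.camera("wrist"); o=bot.get_obs(); F.append(o["wrist_force"][2]); Z.append(o["ee_pos"])
print(np.mean(F),np.std(F),np.array(Z).mean(0),np.array(Z)[:,2].round(4), o["tcp_rot"])
E
```

```text
0.20769551272266812 0.3632761492775709 [ 0.56101749 -0.21323292  0.16171292] [0.1617 0.1617 0.1617 0.1617 0.1618 0.1617 0.1617 0.1617] [1.79979064e+02 6.15079200e-02 1.42024726e+02]
```

Request:
servo_tool(moves=[[[0,0.001,0,0,0,0.1,0],[0,0,0,0,0,0.08,0],[0,0,0,0,0,0,0],[0,0,0,0,0,0,0]]])

```text
time: 15.3
ee_pos: [0.5611, -0.2133, 0.1599]
tcp_rot: [180.0, 0.0, 142.0]
wrist_force: [-0.7, 0.2, 1.1]
opening: 0.0234
```

```bash
python3 - <<'E'
from h import *
F=[];Z=[]
for i in range(12):
    imaging.camera("wrist"); o=bot.get_obs(); F.append(o["wrist_force"][2]); Z.append(o["ee_pos"])
print(np.mean(F),np.std(F),np.array(Z).mean(0), o["tcp_rot"])
E
python3 look.py 13
```

```text
0.7122539237654969 0.49462406589205155 [ 0.561063   -0.21327371  0.15990547] [1.79977528e+02 1.18062412e-02 1.42021756e+02]
t 15.9 pos [ 0.5611 -0.2133  0.1599] rpy [1.7998e+02 1.0000e-02 1.4202e+02] F [-0.83 -0.75  0.28] open 0.0239
turn rotvec total [0. 0. 0.]
delta tool cm [-0.04 -0.06 -1.21]
```

View pics/z13.png

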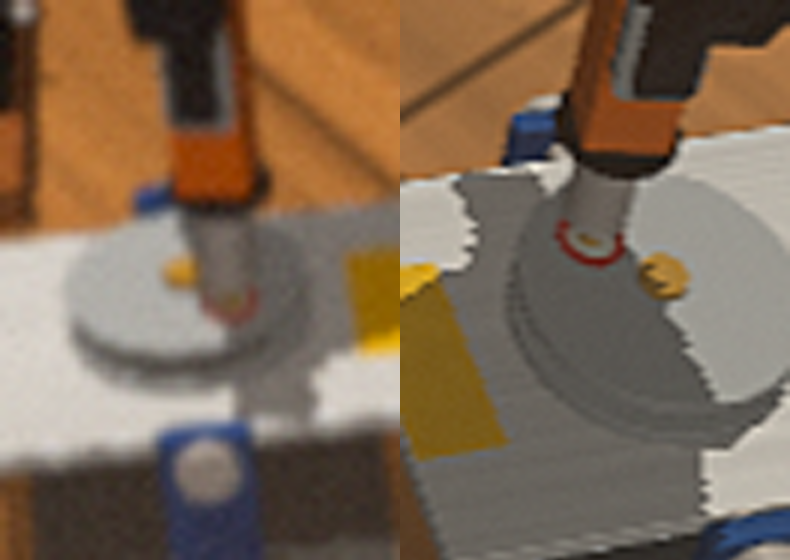

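View pics/d13.png

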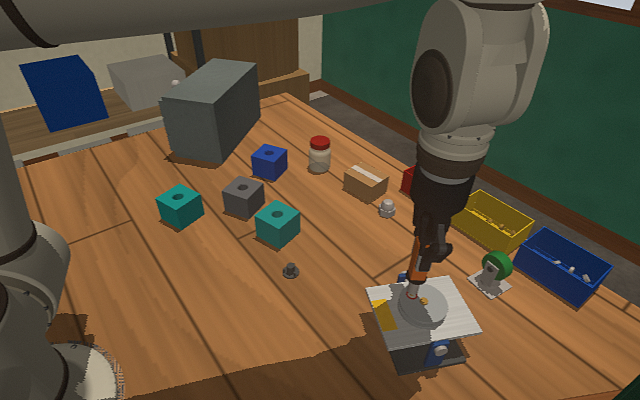

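The tip sits in the ring at scene crop (232,304), side crop (594,240). The plate and bystanders are unchanged, and the force suggests the tip is about half-way in. Handing in.

```bash
python3 - <<'E'
from h import *
print(bot.job_done()); delta(.561,-.2133,.16,142)
E
```

```text
the job is handed in; nothing more can be done
None
the job is handed in; nothing more can be done
```

The job is handed in at about 16 s of the 51 s, with the probe still held upright on the white spot and its spring tip about half-way in. No verdict was reported, so the figures below are my own last checks.

- **Stage:** my first push on the yellow pad went slightly too far (tilt about −0.07 rad). I pressed the opposite edge gently to bring it back. The camera fit then gave about +0.02 rad, and the wrist view agreed with it. The last pictures showed the plate unmoved by eye.
- **Probe:** I took it out of the grey stand with the fingers at 23.8 mm on its 24 mm bar. The tool was within 0.1° of vertical at the end.
- **Tip on the spot:** in the last two views the tip sits inside the red ring, about 1 mm from the spot's centre.
- **Press:** the wrist force, averaged and corrected for the probe's weight, gives about 2 N. That means roughly 4 to 5 mm of the 10 mm travel, and the tool height suggests 5 mm. The force reading is noisy (about ±0.5 N), so this figure is approximate.
- **Bystanders:** the bystanders in view of the last side picture stood where they started.

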